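Sort the rocking tins out and lock the tray

ROBOT

A 6-joint arm with a two-finger parallel gripper is mounted at the origin on the work surface. World frame = base frame: x ahead of the robot, y to its left, z up, the work surface at z = 0. Lengths are in m, angles in rad, forces in N, time in s.
With the tool pointing down it reaches from about 0.275 to 0.75 m from the base axis. Payload 10.2 kg.
Tool frame: the origin (TCP) lies midway between the tips of the shut fingers; the grasp point (between the pads) lies 19 mm behind it (env.hold_point_z is the distance from the TCP to the grasp point, in m); x points along the fingers, z is the direction in which the jaws open and shut, and the axes are right-handed (so a half turn about x gives the same grasp; the last joint's range is limited). The gripper opens to 85 mm and grips with 20 to 120 N. Pads are 22 mm wide; open, the fingers measure 114 mm over their backs; the gripper's body (76 mm by 85 mm) begins 54 mm behind the grasp point. The pads swing forward as they close: fully open they stand 13 mm farther back than shut.
Start: joints at [0.909, 0.313, 1.498, -0, 1.331, -0.223], TCP at [0.223, 0.475, 0.231] pointing down, gripper open.
Joint ranges: [-2.94, 2.94], [-0.97, 2.17], [0.19, 2.56], [-1.23, 4.37], [0.02, 3.11], [-2.88, 2.88]. Speed limits (rad/s): [2.39, 2.39, 3.01, 3.14, 3.14, 3.14].

INTERFACE

Orientations are given as a unit quaternion [x, y, z, w].
In Python, from bench import env, kinematics, monitor, eyes, job gives the robot as it stands. The module is installed in compiled form; this text tells all that it offers. Calls block until the motion is done:
- env.reach(position, orientation): joint-space move of the TCP to a pose.
- env.movel(position, velocity=0.15, frame=None, guard=None): straight line of the TCP; frame=None keeps the orientation; velocity is the mean speed in m/s. With guard (N) it stops when the force on the tool has changed by that much, and returns True; else False.
- env.set_joints(angles): joint-space move.
- env.release() and env.close_gripper(effort=None): open the fingers fully, or close them until they stop; effort is the grip in N (None keeps the last).
- env.hold(seconds).
- kinematics.ik(position, orientation): joint angles nearest the present ones, or None.
- monitor.sense(): the state.
- eyes.grab_frame(name): name is "scene" or "side" or "wrist"; returns a dict with "frame" (400x640x3 uint8, red, green, blue), "mtx" (3x3 intrinsics, pixels), "k1" (the pictures are not rectified: a ray, as slopes to the right and down, at radius r is drawn at 1 + k1 r^2 times it, then the intrinsics apply), "view" (4x4, takes a point from world to camera coordinates). Camera axes: x right, y down, z forward; pixel columns grow to the right and rows downward; lengths in m; the calibration is good to about 2 mm. A picture is of the moment at which its call begins. There is no depth.
A pose or a line that the arm cannot do raises env.MotionError and nothing moves.
- job.hand_in(): hands the job in, once; it reports no verdict.
The state is a dict: "clock": time; "joints": joint angles; "qvel": joint speeds; "joint_efforts": joint torques, N m; "position": TCP position; "ee_rot": TCP orientation; "contact_force": force on the tool from outside, world axes, zero at the start; "ft_torque": the same for the moment, N m; "finger_gap": opening from 0.0 (shut) to 1.0 (fully open).
Only numpy, scipy, OpenCV 4.12 (cv2) and the standard library are available. Lean on these libraries where they do the work, as an engineer would, in place of code of your own. Each camera call takes 0.05 s, during which the arm holds its last target.

TASK

Some of the flat steel tins have a bulged bottom and rock when pressed at the rim. Turn the wooden tray's latch counter-clockwise past its click to open, then lay every tin that stands steady flat in the tray's compartment, and put every rocking one in the grey crate; when all are sorted, turn the latch clockwise past its click until it is locked again. Leave everything else on the worktop where it stands.

Things in the scene. Friction and masses are not known exactly. Their poses are not given: they have to be found in the camera images.
- tin_a: one of up to five look-alike flat round steel tins (some may be absent; bottom flat or bulged, not told by the name), diameter 62 mm, height 20 mm, about 130 g, lid 3 mm below a 3.5 mm wide standing rim. Origin: centre of the underside, on the surface it stands on; z axis up
- tin_b: a tin like tin_a. Any tin whose bottom is flat stands steady. A bulged one stands level on a boss 12 mm wide, its bottom edge 4.5 mm off the surface; pressed down at the rim with 1 to 2 N it tips about 0.17 rad towards the press (the far rim rises about 6 mm) and swings back when released
- tin_c: a tin like tin_a: flat-bottomed or bulged, see tin_a and tin_b
- tin_d: a tin like tin_a: flat-bottomed or bulged, see tin_a and tin_b
- tin_e: a tin like tin_a: flat-bottomed or bulged, see tin_a and tin_b
- tray: fixed low brown wooden tray, 280 x 130 mm, long along its x axis, left or right of the tins. Origin: centre of underside. Floor top z = 6 mm; tin compartment x = -80 to 135, y = -60 to 60 mm, walls up to z = 16 mm, three tins fit in a row (x = -38, 30, 98 mm). On its -x end (x = -112 mm, y = 0) a grey block, top at z = 30 mm, carries the latch
- crate: fixed grey plastic open crate for the rocking tins, on the other side from the tray, 190 x 150 mm outside (long along its x axis), 40 mm high, walls and floor 5 mm. Origin: centre of underside
- latch (a joint): latch angle about its vertical axis, rad, grows counter-clockwise seen from above. 0 = locked (start), keeper arm along the tray's +x over the nearest tin place; 1.3 = open, arm swung out over the tray's +y side. A spring detent holds it at 0 and at 1.3; crest at 0.65 (about 0.2 N m), beyond which it snaps on by itself
- latch_grip (a point): centre of the latch's black grip bar, 50 mm long (x), 14 mm wide (y), 20 mm high (z = 48 to 68 mm above the worktop), on the latch's axis. Its x axis lies along the bar and the steel keeper arm, which reaches 80 mm from the axis, 36 to 41 mm above the worktop
- spoon_holder: glass spoon holder, 80 mm wide, 110 mm high; a bystander. Origin: underside centre
- mug: white mug, 80 mm wide, 90 mm high; a bystander. Origin: underside centre
- salt_pot: small white ceramic salt pot, 36 mm wide, 55 mm high, standing near the tins; a bystander. Origin: underside centre
- teaspoon: small spoon with a wooden handle, 150 mm long, lying on the worktop; a bystander. Origin: underside near the middle
Things that resemble listed ones, but are neither listed nor needed, are in the scene too. Leave any red look-alike of the tin_b alone. Leave any purple look-alike of the crate alone.

How it is judged:
On the way, in this order (a step that is already met when the one before it is completed fails the run):
1. the latch is turned past its click to open (value of joint latch above 1.1 rad), for 0.2 s.
2. all steady tins lie flat in the tray and all rocking tins are in the crate (x of tin_a in the frame of tray between -0.055 and 0.11 m and y of tin_a in the frame of tray between -0.035 and 0.035 m and z of each of tin_a, tin_c, tin_e in the frame of tray below 0.016 m and (angle between tin_a's own z axis and vertical below 0.12 rad or angle between tin_a's own z axis and vertical above 3.02 rad) and x of tin_c in the frame of tray between -0.055 and 0.11 m and y of tin_c in the frame of tray between -0.035 and 0.035 m and (angle between tin_c's own z axis and vertical below 0.12 rad or angle between tin_c's own z axis and vertical above 3.02 rad) and x of tin_e in the frame of tray between -0.055 and 0.11 m and y of tin_e in the frame of tray between -0.035 and 0.035 m and (angle between tin_e's own z axis and vertical below 0.12 rad or angle between tin_e's own z axis and vertical above 3.02 rad) and x of tin_b in the frame of crate between -0.085 and 0.085 m and y of tin_b in the frame of crate between -0.065 and 0.065 m and z of each of tin_b, tin_d in the frame of crate below 0.045 m and x of tin_d in the frame of crate between -0.085 and 0.085 m and y of tin_d in the frame of crate between -0.065 and 0.065 m), for 0.2 s.
3. the latch is turned back past its click to locked (value of joint latch below 0.2 rad), for 0.2 s.
At the end, for the whole second after the job is handed in: Every present steady tin lies flat (within 0.12 rad, either way up) on the floor of the tray's compartment, every present rocking tin is inside the crate, all at rest, and the latch reads under 0.2 rad (locked) (all of step 2 and value of joint latch below 0.2 rad and linear speed of each of tin_a, tin_b, tin_c, tin_d, tin_e below 0.03 m/s); the robot touches nothing.
It fails at once if a bystander (spoon holder, mug, salt pot, teaspoon) is shifted more than 5 cm (distance of any of spoon_holder, mug, salt_pot, teaspoon from where it was at the start of the episode above 0.05 m).
It fails at once if an upright bystander is tipped over (angle between any of spoon_holder, mug, salt_pot's own z axis and vertical above 0.5 rad).
Of tin_a, tin_b, tin_c, tin_d, tin_e only 4 to 5 are there at a start; the rules pass over those that are not, and their reading is None.
At some moment in a run one of tin_a, tin_b, tin_c, tin_d, tin_e may be knocked a few centimetres aside while the robot is not near it.
Once in a run the grip may slacken for a moment while it holds something.
It also fails if it takes over 210 s, if anything falls off the work surface, if the arm or the gripper's body presses on something with over 40 N, if the wrist force passes 120 N, or if a joint passes its speed limit or range.

## Working session

There is one attempt and no reset: what is moved stays moved. The work goes in short steps, each a Python script; the robot and the scene stay as the last script left them, time stands still between calls to the robot, and variables do not carry over. Pictures are saved under pics/ and viewed, and the job is handed in when it is done.

```bash
ls; mkdir -p pics; python3 - <<'E'
from bench import env, kinematics, monitor, eyes, job
import cv2
print(monitor.sense())
for n in ["scene","side","wrist"]:
    f=eyes.grab_frame(n); cv2.imwrite(f"pics/{n}0.png",f["frame"][:,:,::-1]); print(n,f["mtx"].tolist(),f["k1"],f["view"].round(3).tolist())
print(env.hold_point_z)
E
```

```text
pics
{'clock': 0.0, 'joints': array([ 9.08577084e-01,  3.13461348e-01,  1.49845760e+00, -3.71067065e-05,
        1.33097950e+00, -2.23421265e-01]), 'qvel': array([-0.00077484, -0.00099746, -0.000571  , -0.00031333, -0.00085978,
        0.00133101]), 'joint_efforts': array([ 4.02535661e-04, -4.12267256e+01, -2.59742761e+01, -1.37081743e-04,
        4.16475465e-03,  2.92206562e-05]), 'position': array([0.22291198, 0.47503779, 0.23072154]), 'ee_rot': array([-0.37936233,  0.5972645 ,  0.37902816,  0.59640338]), 'contact_force': array([ 0.5840565 , -0.17890449, -0.27002034]), 'ft_torque': array([-0.04977415, -0.00489492,  0.00260487]), 'finger_gap': 1.0018948381646167}
scene [[401.97190003107175, 0.0, 326.04401569774217], [0.0, 401.97190003107175, 195.59732194709915], [0.0, 0.0, 1.0]] -0.05659082232609545 [[-0.829, 0.559, 0.003, 0.42], [0.41, 0.613, -0.675, -0.138], [-0.38, -0.558, -0.738, 1.286], [0.0, 0.0, 0.0, 1.0]]
side [[451.66693427012206, 0.0, 323.8995371353889], [0.0, 451.66693427012206, 208.3648467105871], [0.0, 0.0, 1.0]] -0.05998453011898676 [[0.916, -0.402, -0.006, -0.472], [-0.296, -0.665, -0.686, 0.188], [0.272, 0.63, -0.728, 0.947], [0.0, 0.0, 0.0, 1.0]]
wrist [[296.6691253669575, 0.0, 316.9204475842753], [0.0, 296.6691253669575, 201.43925058596687], [0.0, 0.0, 1.0]] 0.01784652763080236 [[0.425, 0.905, -0.001, -0.525], [0.874, -0.41, 0.261, -0.033], [0.235, -0.112, -0.965, 0.379], [0.0, 0.0, 0.0, 1.0]]
0.0187
```

View pics/scene0.png

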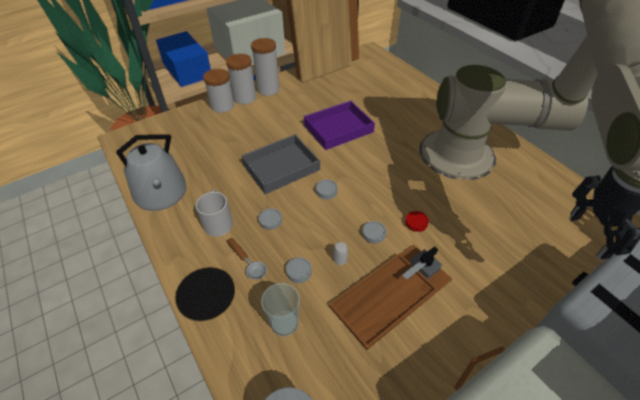

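View pics/side0.png

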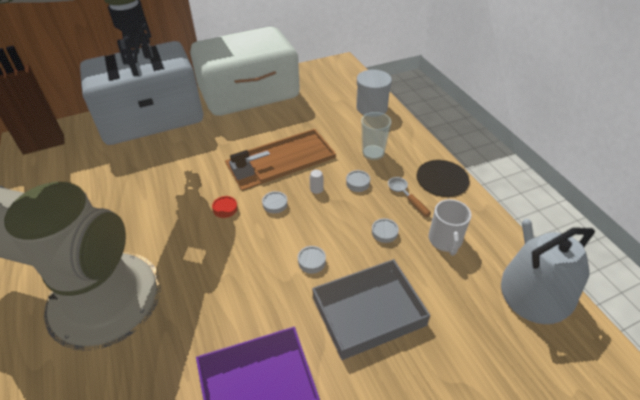

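View pics/wrist0.png

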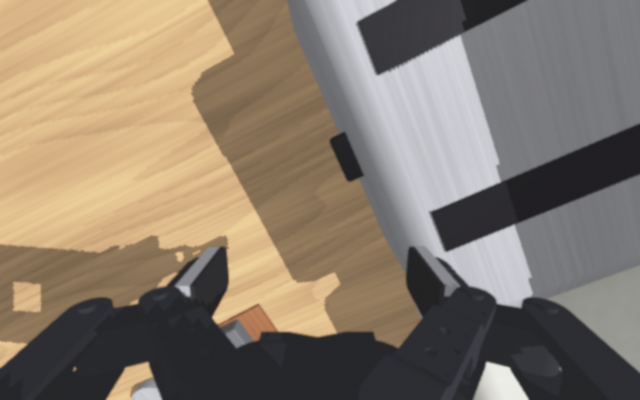

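```bash
cat > h.py <<'E'
from bench import env, kinematics, monitor, eyes, job
import cv2, numpy as np
from scipy.spatial.transform import Rotation as R
def grab(n,save=None):
    f=eyes.grab_frame(n)
    if save: cv2.imwrite(f"pics/{save}.png",f["frame"][:,:,::-1])
    return f
def ray(f,uv):
    n=cv2.undistortPoints(np.array([[uv]],float),np.array(f["mtx"]),np.array([f["k1"],0,0,0,0.]))[0,0]
    V=np.array(f["view"]); Rm=V[:3,:3]; c=-Rm.T@V[:3,3]; d=Rm.T@np.array([n[0],n[1],1.]); return c,d/np.linalg.norm(d)
def onplane(f,uv,z):
    c,d=ray(f,uv); return c+d*(z-c[2])/d[2]
def proj(f,p):
    V=np.array(f["view"]); p=np.atleast_2d(np.array(p,float))
    q,_=cv2.projectPoints(p,cv2.Rodrigues(V[:3,:3])[0],V[:3,3],np.array(f["mtx"]),np.array([f["k1"],0,0,0,0.])); return q[:,0]
def tri(fa,ua,fb,ub):
    a,d=ray(fa,ua); b,e=ray(fb,ub)
    s=np.linalg.lstsq(np.c_[d,-e],b-a,rcond=None)[0]; p,q=a+s[0]*d,b+s[1]*e
    return (p+q)/2,np.linalg.norm(p-q)
def tool(yaw):
    """tool down; jaw axis (tool z) horizontal at angle yaw in world"""
    z=np.array([np.cos(yaw),np.sin(yaw),0]); x=np.array([0,0,-1.]); y=np.cross(z,x)
    return R.from_matrix(np.c_[x,y,z]).as_quat()
def crop(f,u0,v0,u1,v1,s,name):
    im=cv2.resize(f["frame"][v0:v1,u0:u1,::-1],None,fx=s,fy=s,interpolation=cv2.INTER_CUBIC); cv2.imwrite(f"pics/{name}.png",im)
E
python3 - <<'E'
from h import *
S=grab("scene");D=grab("side")
for f,n in((S,"scene"),(D,"side")):
    hsv=cv2.cvtColor(f["frame"],cv2.COLOR_RGB2HSV)
    m=((hsv[...,1]<70)&(hsv[...,2]>90)).astype(np.uint8)
    N,l,st,c=cv2.connectedComponentsWithStats(m)
    for i in range(1,N):
        if 100<st[i,4]<900: print(n,st[i],c[i].round(1),onplane(f,c[i],.015).round(3))
crop(S,230,160,460,350,3,"sc1"); crop(D,210,110,440,350,3,"sd1")
E
```

```text
scene [561   0  23  22 332] [572.2   9.5] [-1.36  -0.448  0.015]
scene [617  64  23  46 441] [631.9  80.6] [-0.932  0.099  0.015]
scene [548  89  44  35 805] [568.8 110.7] [-0.506  0.076  0.015]
scene [315 179  23  21 344] [326.6 188.7] [ 0.444 -0.089  0.015]
scene [258 208  24  22 403] [270.  218.2] [ 0.633 -0.083  0.015]
scene [362 221  25  22 412] [374.3 231.2] [0.427 0.108 0.015]
scene [334 242  14  23 267] [340.7 253.1] [0.54  0.115 0.015]
scene [285 257  27  26 534] [298.6 269.3] [0.652 0.096 0.015]
scene [245 258  22  22 328] [255.3 269.3] [0.74  0.038 0.015]
scene [402 263  23  16 150] [412.7 270.2] [0.423 0.253 0.015]
scene [265 387  47  13 425] [288.5 394.3] [0.819 0.331 0.015]
side [246 151  24  13 115] [256.9 155.8] [0.441 0.288 0.015]
side [310 169  14  25 303] [316.2 181.2] [0.55  0.128 0.015]
side [346 170  25  22 450] [357.7 180.4] [0.65  0.087 0.015]
side [388 176  21  20 282] [398.1 184.5] [0.737 0.032 0.015]
side [262 191  26  23 473] [274.5 201.6] [0.427 0.103 0.015]
side [372 218  27  25 549] [384.7 230. ] [ 0.631 -0.089  0.015]
side [297 245  29  29 658] [311.4 259.1] [ 0.443 -0.097  0.015]
```

View pics/sc1.png

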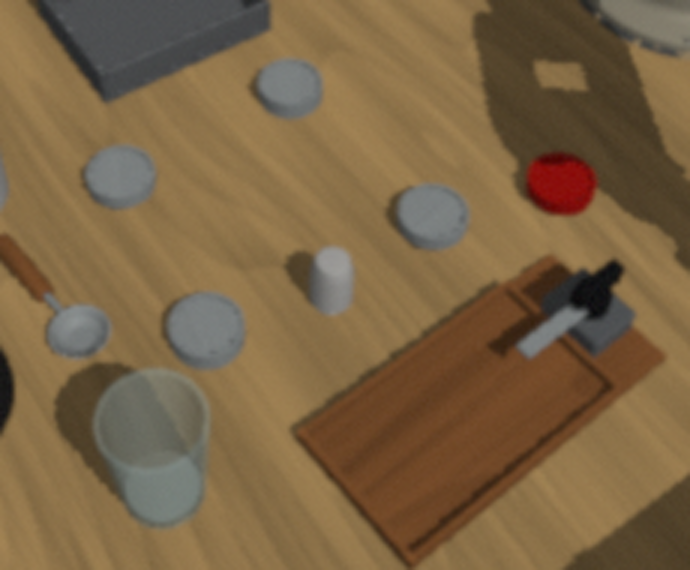

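View pics/sd1.png

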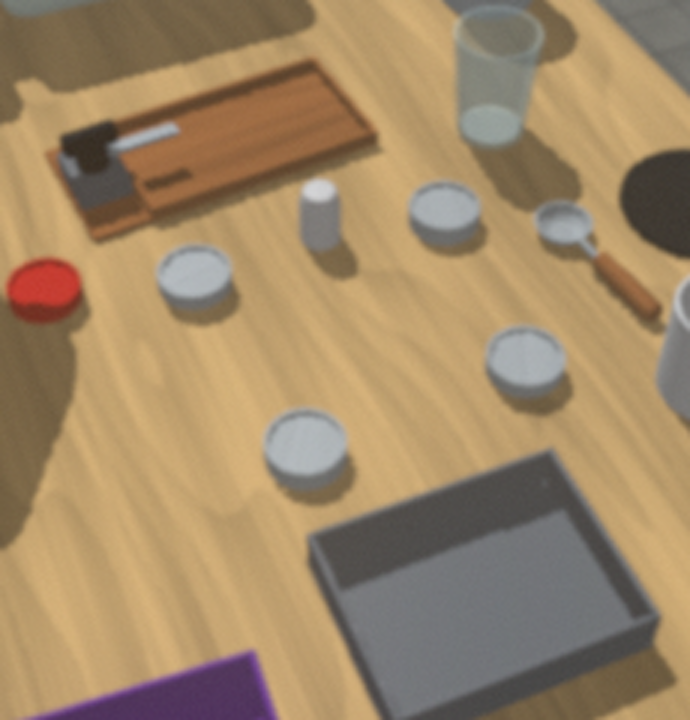

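```bash
python3 - <<'E'
from h import *
S=grab("scene");D=grab("side")
sc=lambda u,v:(230+(u+.0)/3,160+v/3); sd=lambda u,v:(210+u/3,110+v/3)
for n,a,b in [("+x-y",(297,430),(375,135)),("+x+y",(412,562),(315,62)),("-x-y",(548,256),(97,240)),("-x+y",(663,355),(48,155))]:
    p,e=tri(S,sc(*a),D,sd(*b)); print(n,p.round(4),round(e,4),onplane(S,sc(*a),.016).round(3),onplane(D,sd(*b),.016).round(3))
# arm tip and grip
for n,a,b in [("armtip",(530,350),(175,130)),("gripcentre top",(600,284),(90,140))]:
    p,e=tri(S,sc(*a),D,sd(*b)); print(n,p.round(4),round(e,4))
# black grip mask
for f,w in((S,(400,235,450,275)),(D,(225,140,265,180))):
    g=f["frame"][w[1]:w[3],w[0]:w[2]].max(2); m=(g<45).astype(np.uint8); M=cv2.moments(m,True); print(M["m00"],w[0]+M["m10"]/M["m00"],w[1]+M["m01"]/M["m00"])
    c=(w[0]+M["m10"]/M["m00"],w[1]+M["m01"]/M["m00"]); print(onplane(f,c,.058))
# crate
for f,n in((S,"sc"),(D,"sd")):
    hsv=cv2.cvtColor(f["frame"],cv2.COLOR_RGB2HSV); m=((hsv[...,1]<60)&(hsv[...,2]<135)).astype(np.uint8)
    N,l,st,c=cv2.connectedComponentsWithStats(m)
    u=(285,165) if n=="sc" else (370,310)
    k=l[u[1],u[0]]; print(st[k]); 
    cn=max(cv2.findContours((l==k).astype(np.uint8),0,1)[0],key=cv2.contourArea); h=cv2.convexHull(cn); ap=cv2.approxPolyDP(h,4,True)[:,0]; print(ap.tolist()); print([onplane(f,p,.04).round(3).tolist() for p in ap.astype(float)])
crop(S,230,130,330,200,7,"sc2"); crop(D,300,250,440,365,5,"sd2");crop(S,390,230,460,300,8,"sc3");crop(D,220,140,280,195,9,"sd3")
E
```

```text
+x-y [0.6406 0.2098 0.0097] 0.0012 [0.642 0.213 0.016] [0.638 0.203 0.016]
+x+y [0.6324 0.3389 0.0073] 0.0063 [0.632 0.343 0.016] [0.631 0.326 0.016]
-x-y [0.3669 0.1913 0.001 ] 0.0042 [0.374 0.199 0.016] [0.366 0.174 0.016]
-x+y [0.3569 0.3179 0.0019] 0.0058 [0.363 0.323 0.016] [0.357 0.298 0.016]
armtip [0.4635 0.2648 0.0358] 0.0098
gripcentre top [0.3865 0.2586 0.0555] 0.0077
202.0 426.7524752475247 256.91089108910893
[0.3948814  0.26098151 0.058     ]Traceback (most recent call last):
  File "<stdin>", line 11, in <module>
ZeroDivisionError: float division by zero
```

```bash
python3 - <<'E'
from h import *
S=grab("scene");D=grab("side")
for f,w,n in((S,(400,235,450,275),"S"),(D,(225,140,265,180),"D")):
    g=f["frame"][w[1]:w[3],w[0]:w[2]].max(2); m=(g<70).astype(np.uint8); print(n,g.min())
    M=cv2.moments(m,True); c=(w[0]+M["m10"]/M["m00"],w[1]+M["m01"]/M["m00"]); print(M["m00"],c,onplane(f,c,.058))
for f,n in((S,"sc"),(D,"sd")):
    hsv=cv2.cvtColor(f["frame"],cv2.COLOR_RGB2HSV); m=((hsv[...,1]<60)&(hsv[...,2]<150)).astype(np.uint8)
    u=(285,165) if n=="sc" else (370,310)
    print(hsv[u[1],u[0]])
    N,l,st,c=cv2.connectedComponentsWithStats(m)
    k=l[u[1],u[0]]; print(st[k]); 
    cn=max(cv2.findContours((l==k).astype(np.uint8),0,1)[0],key=cv2.contourArea); h=cv2.convexHull(cn); ap=cv2.approxPolyDP(h,4,True)[:,0]; print(ap.tolist()); print([onplane(f,p,.04).round(3).tolist() for p in ap.astype(float)])
crop(S,230,130,330,200,7,"sc2"); crop(D,300,250,440,365,5,"sd2");crop(S,390,230,460,300,8,"sc3");crop(D,220,140,280,195,9,"sd3")
E
```

```text
S 11
470.0 (419.9872340425532, 258.93191489361703) [0.41215122 0.25614227 0.058     ]
D 53
181.0 (240.01657458563537, 159.23756906077347) [0.38600537 0.24230122 0.058     ]
[105  13  81]
[ 242  135   78   59 2720]
[[295, 135], [318, 159], [319, 168], [265, 193], [242, 156]]
[[0.409, -0.321, 0.04], [0.411, -0.186, 0.04], [0.43, -0.151, 0.04], [0.609, -0.151, 0.04], [0.594, -0.325, 0.04]]
[114  11 120]
[ 313  260  117  100 7149]
[[394, 260], [429, 314], [426, 325], [342, 359], [313, 288]]
[[0.596, -0.189, 0.04], [0.594, -0.33, 0.04], [0.575, -0.348, 0.04], [0.4, -0.345, 0.04], [0.411, -0.184, 0.04]]
```

View pics/sc3.png

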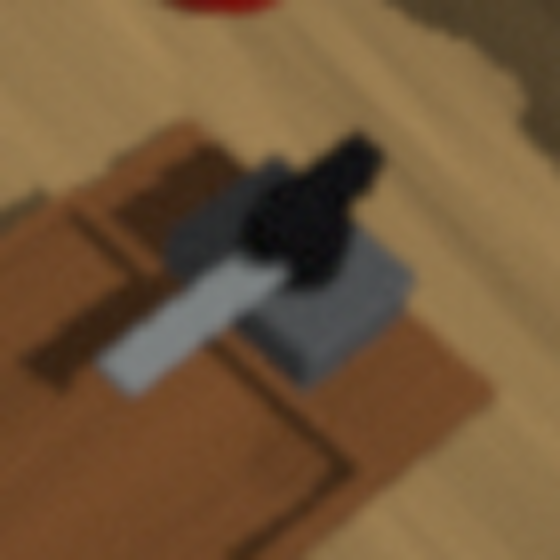

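View pics/sd3.png

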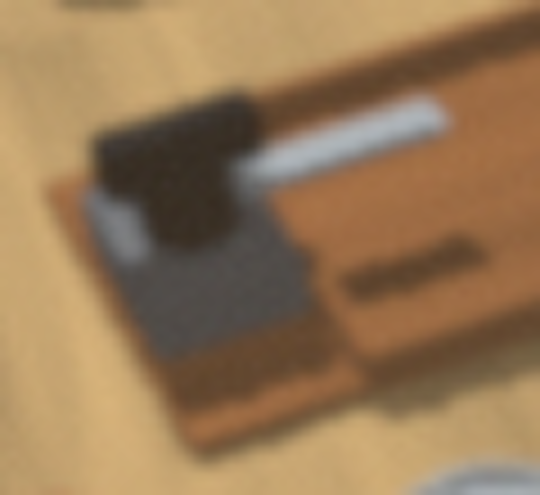

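```bash
python3 - <<'E'
from h import *
for y in (0.071+np.pi/2,0.071-np.pi/2):
  for dy in (0,.7,1.4):
    q=kinematics.ik([.387,.2565,.2],tool(y+dy)); print(y,dy,None if q is None else np.round(q,3))
env.reach([.36,.2565,.2],tool(.071-np.pi/2)); 
f=grab("wrist","w1"); V=np.array(f["view"]);print(-V[:3,:3].T@V[:3,3], monitor.sense()["clock"],monitor.sense()["position"])
E
```

```text
1.6417963267948965 0 [ 0.332  0.208  1.72  -0.     1.214 -1.31 ]
1.6417963267948965 0.7 [ 0.332  0.208  1.72  -0.     1.214 -2.01 ]
1.6417963267948965 1.4 [ 0.332  0.208  1.72  -0.     1.214 -2.71 ]
-1.4997963267948966 0 [ 0.332  0.208  1.72  -0.     1.214  1.832]
-1.4997963267948966 0.7 [ 0.332  0.208  1.72  -0.     1.214  1.132]
-1.4997963267948966 1.4 [ 0.332  0.208  1.72  -0.     1.214  0.432]
[0.42527732 0.26232162 0.3429476 ] 2.3 [0.35992524 0.25675063 0.20003406]
```

View pics/w1.png

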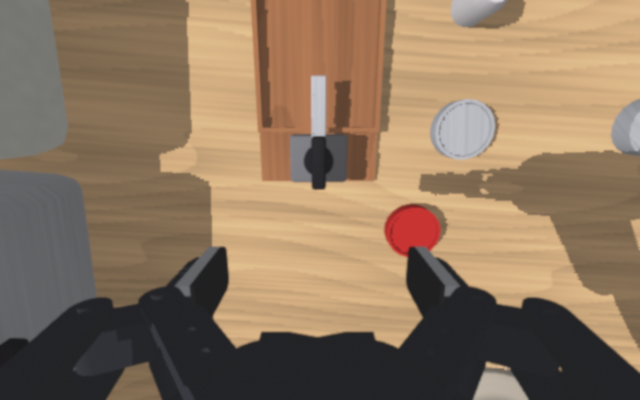

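```bash
python3 - <<'E'
from h import *
f=grab("wrist")
for n,uv,z in [("bar near end",(318.5,188),.068),("bar far",(318,136),.068),("disc c",(318.5,160),.045),("armtip",(318,76),.041),("end-x L",(262.5,181),.016),("end-x R",(377,180),.016),("end-x L6",(262.5,181),.006),("end-x R6",(377,180),.006),("comp L",(265,129),.016),("compR",(378,127),.016),("tin",(463,129),.02),("red",(413,229),.018)]:
    print(n,onplane(f,uv,z).round(4))
crop(f,230,0,400,210,3,"w1c")
E
```

```text
bar near end [0.3643 0.2564 0.068 ]
bar far [0.4123 0.2604 0.068 ]
disc c [0.3879 0.258  0.045 ]
armtip [0.4661 0.2642 0.041 ]
end-x L [0.3563 0.3184 0.016 ]
end-x R [0.3667 0.1907 0.016 ]
end-x L6 [0.3542 0.3201 0.006 ]
end-x R6 [0.3649 0.1885 0.006 ]
comp L [0.4131 0.3171 0.016 ]
compR [0.4238 0.1968 0.016 ]
tin [0.428  0.1083 0.02  ]
red [0.3125 0.1423 0.018 ]
```

View pics/w1c.png

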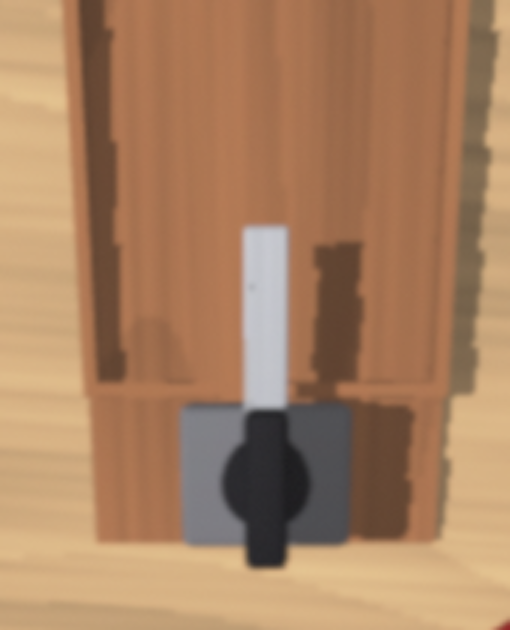

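```bash
python3 - <<'E'
from h import *
y=.081-np.pi/2
env.reach([.3883,.2584,.12],tool(y))
print(env.movel([.3883,.2584,.052],.1,guard=8)); s=monitor.sense(); print(s["position"],s["contact_force"])
env.close_gripper(60); s=monitor.sense(); print(s["position"],s["contact_force"],s["finger_gap"])
for i in range(1,6):
    q=kinematics.ik([.3883,.2584,.052],tool(y+1.4*i/5)); 
    env.set_joints(q); s=monitor.sense(); print(s["joints"][5].round(3),s["position"].round(4),s["contact_force"].round(1),s["ft_torque"].round(2),s["finger_gap"])
env.release(); env.movel([.3883,.2584,.2],.2)
f=grab("wrist","w2"); print(monitor.sense()["clock"])
E
```

```text
False
[0.3887127  0.25860466 0.05276872] [-0.34094251  0.15484271  0.05360144]
[0.38839911 0.25778673 0.0523122 ] [-0.22160444 -6.75129352  5.69133097] 0.14731119878434268
1.545 [0.3884 0.2579 0.0523] [-1.1 -5.4  5.4] [-0.8   0.16 -0.17] 0.14893373640497623
1.265 [0.3883 0.258  0.0523] [-0.4 -3.6  4.9] [-0.63  0.24 -0.02] 0.1442009333580454
0.984 [0.3882 0.258  0.0523] [-1.1 -3.3  5.8] [-0.56  0.35  0.09] 0.14500938825593737
0.704 [0.3881 0.258  0.0523] [-2.2 -3.9  5.9] [-0.53  0.51  0.21] 0.14429201261468885
0.428 [0.388  0.2581 0.0524] [-3.1 -5.1  8.2] [-0.86  0.58 -2.09] 0.14482319979112238
7.7917
```

View pics/w2.png

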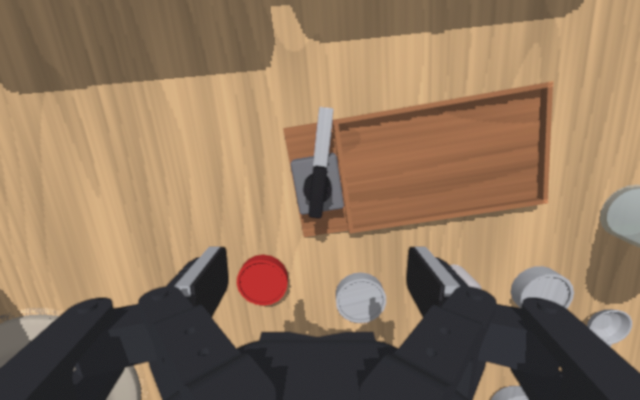

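```bash
cat > press.py <<'E'
from h import *
def press(c,name,yaw=-np.pi/2):
    d=np.array([np.cos(yaw+np.pi/2),np.sin(yaw+np.pi/2)])  # camera dir
    p=np.array(c)-d*.030
    env.reach([*p,.05],tool(yaw)); env.movel([*p,.032],.1)
    env.hold(.2); f0=grab("wrist",name+"_0"); z0=monitor.sense()["contact_force"][2]
    g=env.movel([*p,.010],.02,guard=.9); a=monitor.sense()
    g2=env.movel([*p,.010],.02,guard=2.5) ; b=monitor.sense()
    f1=grab("wrist",name+"_1")
    print(name,g,g2,a["position"][2].round(4),(a["contact_force"][2]-z0).round(2),b["position"][2].round(4),(b["contact_force"][2]-z0).round(2),b["clock"])
    env.movel([*p,.06],.15)
E
python3 - <<'E'
from press import *
env.close_gripper(40)
press((.427,.106),"p1")
E
```

```text
p1 True True 0.0153 5.1 0.0148 17.2 11.1833
```

```bash
python3 - <<'E'
import cv2,numpy as np
a=[cv2.imread(f"pics/p1_{i}.png") for i in (0,1)]
cv2.imwrite("pics/p1.png",cv2.resize(np.hstack(a),(800,250)))
E
```

```text
(no output)
```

View pics/p1.png

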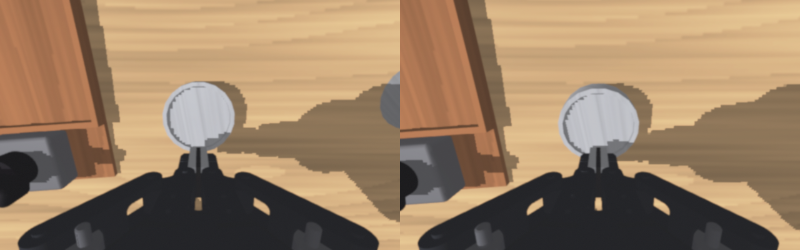

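```bash
python3 - <<'E'
from press import *
press((.4435,-.093),"p2"); press((.632,-.086),"p3"); press((.651,.0915),"p4")
rows=[]
for k in range(1,5):
    a=[cv2.imread(f"pics/p{k}_{i}.png")[100:280,220:420] for i in (0,1)]
    rows.append(np.hstack(a))
cv2.imwrite("pics/pa.png",np.vstack([np.hstack(rows[:2]),np.hstack(rows[2:])]))
E
```

```text
p2 True True 0.0199 7.59 0.0199 9.42 13.975
p3 True True 0.0154 4.65 0.0151 9.12 16.8083
p4 True True 0.02 4.82 0.02 5.86 19.5333
```

View pics/pa.png

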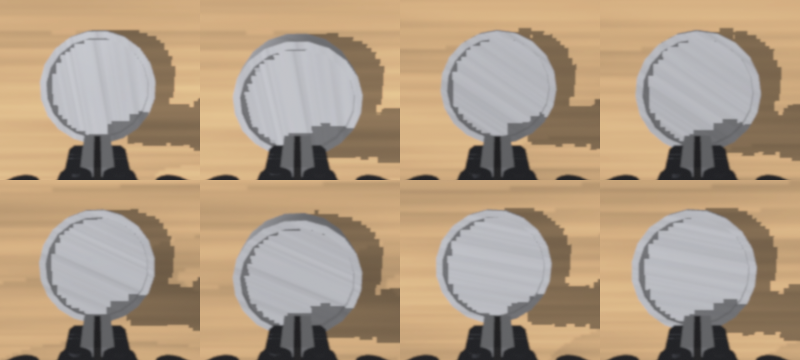

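```bash
python3 - <<'E'
from h import *
env.release()
env.reach([.5,.0,.36],tool(-np.pi/2))
f=grab("wrist","w3");S=grab("scene","s3");D=grab("side","d3")
for f_,uv in((S,(283,322)),(D,(373,150)),(S,(216,225)),(D,(449,240)),(S,(340,260)),(D,(316.5,189))): print(onplane(f_,uv,0).round(3))
for f_,n in((S,"scene"),(D,"side"),(f,"wrist")):
    hsv=cv2.cvtColor(f_["frame"],cv2.COLOR_RGB2HSV)
    m=((hsv[...,1]<70)&(hsv[...,2]>90)).astype(np.uint8)
    N,l,st,c=cv2.connectedComponentsWithStats(m)
    for i in range(1,N):
        p=onplane(f_,c[i],.014 if n!="wrist" else .018)
        if 200<st[i,4]<3000 and .3<p[0]<.8 and abs(p[1])<.4: print(n,st[i],c[i].round(1),p.round(4))
E
```

```text
[0.749 0.186 0.   ]
[0.753 0.196 0.   ]
[ 0.761 -0.155  0.   ]
[ 0.761 -0.167  0.   ]
[0.547 0.123 0.   ]
[0.546 0.116 0.   ]
scene [315 179  23  21 349] [326.5 188.7] [ 0.4443 -0.09    0.014 ]
scene [ 195  189   38   48 1271] [214.1 212.9] [ 0.7507 -0.1855  0.014 ]
scene [258 208  24  22 409] [269.9 218.3] [ 0.6327 -0.0839  0.014 ]
scene [362 221  25  22 417] [374.2 231.3] [0.4262 0.1072 0.014 ]
scene [334 242  14  23 269] [340.6 253.1] [0.5394 0.114  0.014 ]
scene [285 257  27  26 539] [298.5 269.4] [0.652  0.0959 0.014 ]
scene [245 258  22  22 333] [255.3 269.3] [0.7394 0.0373 0.014 ]
scene [ 261  283   39   53 1589] [281.5 307.6] [0.7368 0.1606 0.014 ]
side [310 169  14  25 302] [316.2 181.2] [0.5507 0.1295 0.014 ]
side [346 170  25  22 452] [357.8 180.4] [0.6502 0.0882 0.014 ]
side [388 176  21  20 284] [398.1 184.5] [0.738  0.0327 0.014 ]
side [262 191  26  23 473] [274.5 201.7] [0.4275 0.1035 0.014 ]
side [ 428  199   44   57 1768] [449.1 225. ] [ 0.7785 -0.1369  0.014 ]
side [372 218  27  25 549] [384.7 230. ] [ 0.6319 -0.0884  0.014 ]
side [297 245  29  29 654] [311.5 259.1] [ 0.4433 -0.0967  0.014 ]
wrist [162   0  47  14 445] [187.7   5.2] [0.7224 0.1844 0.018 ]
wrist [273   0  36  15 405] [290.8   5.8] [0.7223 0.0383 0.018 ]
wrist [401   0  48  14 486] [423.8   5.4] [ 0.7224 -0.1505  0.018 ]
wrist [ 233   37   45   47 1679] [255.2  60.1] [0.652  0.0931 0.018 ]
wrist [ 353   51   44   47 1610] [374.5  74. ] [ 0.6331 -0.0856  0.018 ]
wrist [227 122  30  25 597] [241.3 133.7] [0.5453 0.1212 0.018 ]
wrist [ 353  177   40   38 1198] [372.7 194.9] [ 0.4453 -0.0924  0.018 ]
wrist [ 236  186   39   38 1172] [255.1 204.5] [0.4286 0.1057 0.018 ]
wrist [111 215  70  18 610] [143.7 223.1] [0.3955 0.2979 0.018 ]
wrist [177 247  44  49 521] [195.2 270.2] [0.3058 0.2197 0.018 ]
wrist [414 247  44  49 520] [438.6 270.2] [ 0.3061 -0.2175  0.018 ]
```

View pics/w3.png

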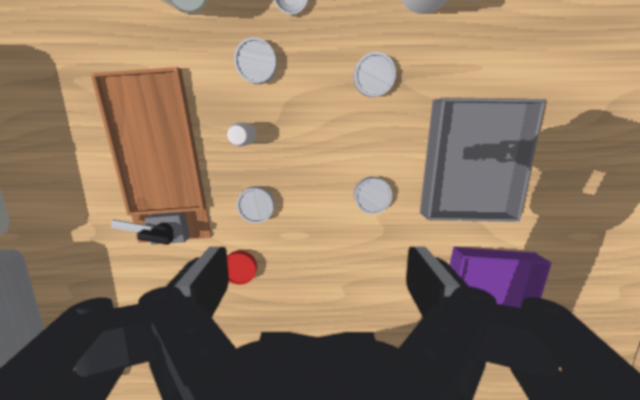

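```bash
cat > pick.py <<'E'
from h import *
O=np.array([.4999,.2673]);TY=.081
def tray(x,y=0): return O+np.array([[np.cos(TY),-np.sin(TY)],[np.sin(TY),np.cos(TY)]])@np.array([x,y])
CR=np.array([.502,-.258])
def find(c,ztop=.018):
    f=grab("wrist"); hsv=cv2.cvtColor(f["frame"],cv2.COLOR_RGB2HSV)
    m=((hsv[...,1]<70)&(hsv[...,2]>90)).astype(np.uint8); N,l,st,ct=cv2.connectedComponentsWithStats(m); best=[]
    for i in range(1,N):
        p=onplane(f,ct[i],ztop)
        if 1200<st[i,4]<12000: best.append((np.hypot(*(p[:2]-c)),p[:2],st[i,4]))
    best.sort(key=lambda t:t[0]); print("find",best[:2] and [(b[0].round(4),b[1].round(4),b[2]) for b in best[:2]]); return best[0] if best else None
def st(t):
    s=monitor.sense(); print(t,s["clock"],s["position"].round(4),"F",s["contact_force"].round(1),"gap",round(s["finger_gap"],3)); return s
def pick(c,yaw,z=0.0):
    c=np.array(c); env.reach([c[0]-.06,c[1],.18],tool(-np.pi/2)); b=find(c)
    if b is None or b[0]>.03: print("NOT FOUND"); return False
    c=b[1]; env.reach([*c,.08],tool(yaw)); 
    if env.movel([*c,z],.12,guard=8): st("guard hit"); return False
    env.close_gripper(60); st("closed"); env.movel([*c,.13],.2); s=st("lifted"); return .5<s["finger_gap"]<.9
def place(c,yaw,z):
    env.reach([*c,.13],tool(yaw)); st("over"); g=env.movel([*c,z],.12,guard=10); s=st("down %s"%g)
    env.hold(.2); env.release(); env.movel([*c,.15],.2)
E
python3 - <<'E'
from pick import *
f=grab("wrist")
print([onplane(f,u,.04).round(3).tolist() for u in ((435,98),(546,99),(521,220),(422,217))])
y=TY-np.pi/2
if pick((.652,.093),y): place(tray(95),y,.009) if 0 else place(tray(.095),y,.009)
f=grab("wrist","t1"); 
E
```

```text
[[0.597, -0.172, 0.04], [0.595, -0.333, 0.04], [0.409, -0.331, 0.04], [0.414, -0.17, 0.04]]
find [(np.float64(0.0009), array([0.6527, 0.0936]), np.int32(3300)), (np.float64(0.1034), array([0.7389, 0.0369]), np.int32(3004))]
closed 24.9167 [0.6534 0.0934 0.0017] F [-2.5 -0.7  7.1] gap 0.698
lifted 25.7167 [0.652  0.0936 0.1285] F [-0.3  0.1 -1.9] gap 0.707
over 26.5 [0.5947 0.2743 0.1293] F [-0.3 -0.8 -1.4] gap 0.701
down False 27.6583 [0.5951 0.2751 0.0099] F [ 0.7 -0.8 -2. ] gap 0.702
```

View pics/t1.png

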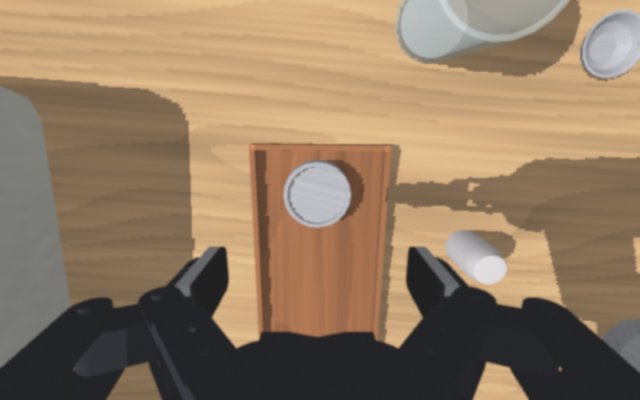

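Tin lies at about (318,193), centred in the tray's +x end. Next: the second steady tin, then the rockers.

```bash
python3 - <<'E'
from pick import *
y=TY-np.pi/2
print(find(tray(.095),.024))
if pick((.445,-.092),-np.pi/2): place(tray(.022),y,.009)
f=grab("wrist","t2")
E
```

```text
find [(np.float64(0.0006), array([0.5945, 0.2756]), np.int32(3682)), (np.float64(0.1675), array([0.5434, 0.1155]), np.int32(2275))]
(np.float64(0.0005791374317894184), array([0.59447229, 0.27555394]), np.int32(3682))
find [(np.float64(0.0011), array([ 0.4446, -0.093 ]), np.int32(3305)), (np.float64(0.1019), array([ 0.4816, -0.1871]), np.int32(3165))]
closed 32.5333 [ 0.4451 -0.0932  0.0012] F [-4.3  0.3 13.4] gap 0.706
lifted 33.3333 [ 0.4441 -0.0927  0.129 ] F [-0.9 -0.  -1.9] gap 0.704
over 34.7167 [0.5221 0.268  0.1298] F [-0.1 -0.8 -1.6] gap 0.702
down False 35.875 [0.5223 0.2692 0.0098] F [-0.  -0.2 -1.7] gap 0.699
```

View pics/t2.png

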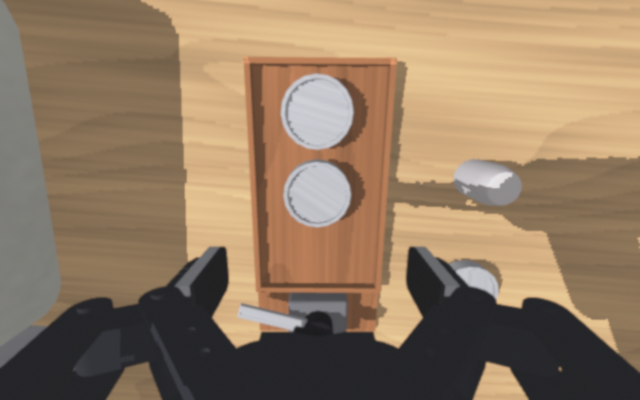

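```bash
python3 - <<'E'
from pick import *
y=-np.pi/2
if pick((.633,-.086),y): place((.548,-.256),y,.012)
f=grab("wrist","t3")
E
```

```text
find [(np.float64(0.0006), array([ 0.6335, -0.0857]), np.int32(3339)), (np.float64(0.13), array([ 0.732 , -0.1703]), np.int32(3281))]
closed 40.4833 [ 0.6341 -0.0859  0.0016] F [-1.4 -0.2  7.2] gap 0.709
lifted 41.2833 [ 0.6328 -0.0855  0.1286] F [-0.3 -0.4 -2.7] gap 0.703
over 42.0667 [ 0.5484 -0.2549  0.1295] F [-0.4 -0.8 -0.8] gap 0.701
down False 43.2 [ 0.5485 -0.2562  0.0128] F [ 0.6 -0.1 -2.3] gap 0.703
```

View pics/t3.png

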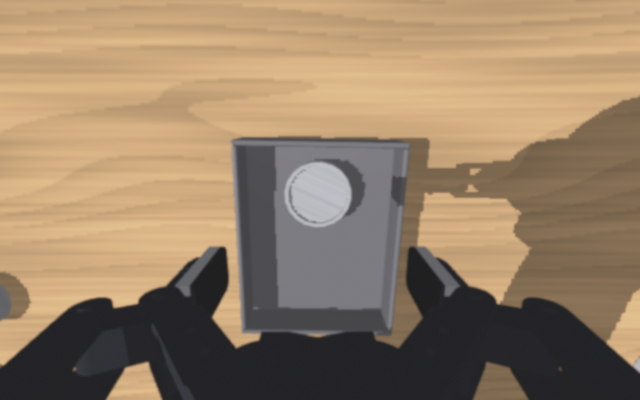

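```bash
python3 - <<'E'
from pick import *
y=-np.pi/2
if pick((.428,.106),y): place((.47,-.256),y,.012)
env.reach([.5,.0,.36],tool(-np.pi/2))
f=grab("wrist","t4"); st("end")
E
```

```text
find [(np.float64(0.0004), array([0.4282, 0.1064]), np.int32(3325)), (np.float64(0.1863), array([0.5161, 0.2702]), np.int32(4137))]
closed 47.9417 [0.4289 0.1064 0.0013] F [-4.2 -0.1 14.4] gap 0.703
lifted 48.7417 [0.4276 0.1063 0.1291] F [-0.8 -0.1 -1.7] gap 0.7
over 50.1083 [ 0.4702 -0.2549  0.1298] F [-0.4 -0.2 -0.7] gap 0.704
down False 51.2417 [ 0.4704 -0.2563  0.0127] F [ 0.5  0.2 -1.6] gap 0.706
end 53.9667 [ 0.5    -0.0009  0.3587] F [ 0.4 -0.4  0.7] gap 0.997
```

View pics/t4.png

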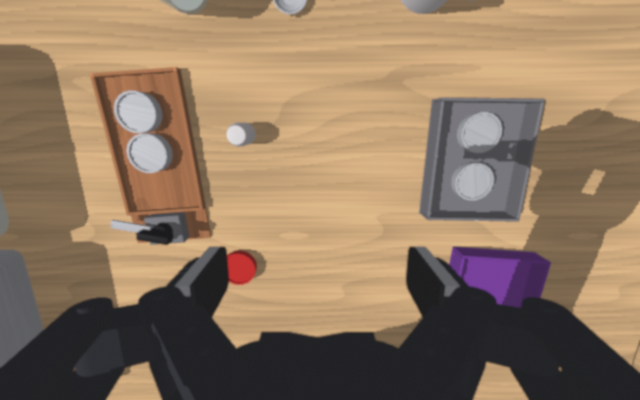

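```bash
python3 - <<'E'
from pick import *
y=TY-np.pi/2; c=[.3883,.2584]
env.reach([*c,.14],tool(y+1.3))
print(env.movel([*c,.052],.1,guard=8)); env.close_gripper(60); st("closed")
for i in range(1,6):
    a=1.3-1.38*i/5; env.set_joints(kinematics.ik([*c,.052],tool(y+a))); s=st("%.2f"%a); print(s["ft_torque"].round(2))
env.release(); env.movel([*c,.2],.2); env.reach([.36,.2565,.24],tool(TY-np.pi/2)); 
grab("wrist","l1"); env.reach([.3,.0,.36],tool(-np.pi/2)); grab("scene","l2"); grab("side","l3"); grab("wrist","l4"); st("end")
E
```

```text
False
closed 57.0 [0.3881 0.2585 0.0523] F [-1.3 -0.9  5.2] gap 0.144
1.02 57.3667 [0.3884 0.2584 0.0523] F [-1.3 -1.2  6.2] gap 0.145
[-0.22  0.27  0.18]
0.75 57.7333 [0.3886 0.2583 0.0522] F [ 0.2 -1.9  6. ] gap 0.147
[-0.42  0.04  0.11]
0.47 58.1 [0.3888 0.2582 0.0523] F [ 0.2 -3.1  5.3] gap 0.146
[-0.66 -0.01 -0.11]
0.20 58.4667 [0.3889 0.258  0.0523] F [ 1.3 -4.4  5.5] gap 0.147
[-1.   -0.13 -0.2 ]
-0.08 58.8333 [0.3889 0.2578 0.0523] F [ 0.7 -6.   5.5] gap 0.147
[-1.03 -0.14  1.52]
end 62.0583 [0.3002 0.0005 0.3595] F [-0.8  0.5  0. ] gap 0.999
```

View pics/l1.png

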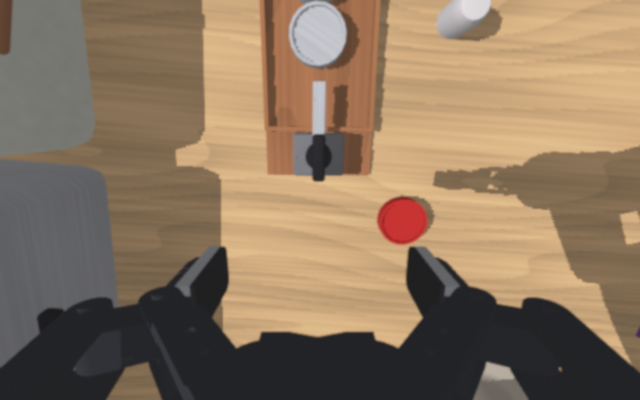

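View pics/l2.png

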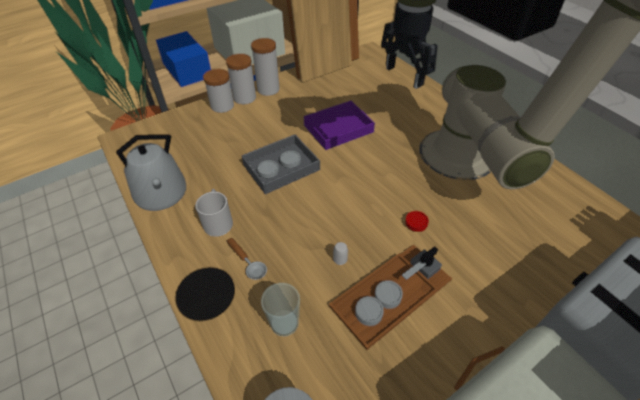

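View pics/l3.png

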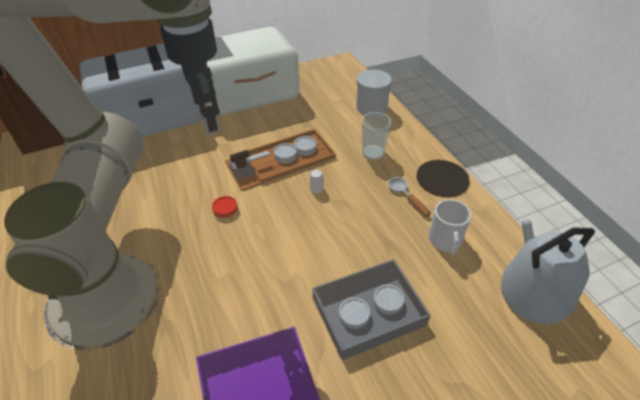

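```bash
python3 - <<'E'
from h import *
job.hand_in(); print("ok")
E
```

```text
the job is handed in; nothing more can be done
ok
```

The job is done and handed in; the robot's clock read about 62 s of the 210 s allowed.

- **Sorting:** Four tins were present. I opened the latch, then pressed each tin at the rim. The tins at about (0.43, 0.11) and (0.63, -0.09) gave way about 5 mm and visibly tilted, so they went in the grey crate. The other two stopped firmly at 20 mm and are laid flat in the tray.
- **Last checks:** The final pictures show two tins in the tray, two in the crate and no tins left on the worktop. The latch arm is back along the tray's long axis, in the locked position. The bystanders, the red look-alike and the purple crate look to be where they started. The robot was clear of everything.
- **Disagreements:** The press went further than intended. The guard settings were 0.9 N and then 2.5 N, but the force reached 6 to 17 N before the arm stopped; no tin was upset by it. The crate's centre differed by about 6 mm between views, so I placed the tins between the two estimates. No check failed.

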